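# Release the cell counter's sample tray

## Task

Bring the sample tray out of the white cell counter: press its two big round release keys down together, one fingertip on each, and keep both down without a break until the tray has glided all the way out, then let both keys go. Do not press the small key between them, do not touch the tray, and leave the glassware and everything else on the table where it stands.

Things in the scene. Friction and masses are not known exactly. Their poses are not given: they have to be found in the camera images.
- counter: White cell counter fixed to the table, 85 mm tall. Origin on the table under the midpoint of its two release keys; z up. In its frame: housing x -60..100, y -125..75 mm; dark display on top at x 41..87; round white keys on top in a row at x = 0: big release keys at y = +30 and -30, a small key at y = 0. The tray comes out of the +y side by 90 mm, at heights 25..59 mm.
- key_tray_top (a point): Plain white round release key, 26 mm across, top 97 mm above the table when up. About 1.5 N starts it, 4.5 N holds it fully down (7 mm); frees its catch beyond about 4 mm; springs up when let go. This is the big release key nearer the tray (counter y = +30 mm); the point is the centre of its top face and moves with it.
- key_far_top (a point): Plain white round release key, 26 mm across, top 97 mm above the table when up. About 1.5 N starts it, 4.5 N holds it fully down (7 mm); frees its catch beyond about 4 mm; springs up when let go. This is the big release key away from the tray (counter y = -30 mm); the point is the centre of its top face and moves with it.
- key_tray (a joint): how far the release key nearer the tray is pressed, m: 0 up, 0.007 fully down
- key_far (a joint): how far the release key away from the tray is pressed, m: 0 up, 0.007 fully down
- key_small_top (a point): Small round white key, 12 mm across, exactly between the two release keys; its top (this point) is 90 mm above the table, 7 mm lower than theirs, level with them when these are fully down. Not to be pressed.
- key_small (a joint): how far the small key is pressed, m: 0 up, 0.003 fully down
- tray (a joint): how far the sample tray has come out towards the counter's +y, m: 0 shut, 0.090 fully out. A damped spring drives it out in about 3 s, only while both release keys are down; a key that comes up stops it. Fully out, it stays out when the keys are let go.
- tray_front (a point): Centre of the outer face of the tray's white front plate (112 mm wide, 34 mm tall), 42 mm above the table; moves with the tray.
- stirrer: Grey magnetic stirrer with round white plate, 160 x 160 x 84 mm, fixed to the table on the other side from the counter (they change places); origin: centre of its underside; no part of the job
- beaker: clear glass beaker, 72 mm across, 95 mm tall, standing on the stirrer; origin: centre of its underside; leave it alone
- flask: conical glass flask, 72 mm across the foot, 108 mm tall, standing on the table beside the counter's display; origin: centre of its underside; leave it alone
- reagent_bottle: amber bottle, 54 mm across, 130 mm tall, on the table beyond the stirrer; origin: centre of its underside; leave it alone
- vial: small glass vial, 24 mm across, 45 mm tall, standing on the counter's top near the end away from the tray, 100 mm from the midpoint of the release keys along the counter's -y; origin: centre of its underside; leave it alone
- dish: closed clear petri dish, 60 mm across, 15 mm tall, on the table beside the counter; origin: centre of its underside; leave it alone

How it is judged:
By the outcome, as a careful person would: the job done as asked, in the order asked, and still so for the second after the job is handed in, with the robot touching nothing.
It also fails if it takes over 35 s, if anything falls off the work surface, if the arm or the gripper's body presses on something with over 40 N, if the wrist force passes 120 N, or if a joint passes its speed limit or range.

## Robot

A 6-joint arm with a two-finger parallel gripper is mounted at the origin on the work surface. World frame = base frame: x ahead of the robot, y to its left, z up, the work surface at z = 0. Lengths are in m, angles in rad, forces in N, time in s.
With the tool pointing down it reaches from about 0.35 to 0.875 m from the base axis. Payload 4.2 kg.
Tool frame: the origin (TCP) lies midway between the tips of the shut fingers; the grasp point (between the pads) lies 19 mm behind it; z points along the fingers, y is the direction in which the jaws open and shut (so a half turn about z gives the same grasp; the last joint's range is limited). The gripper opens to 85 mm and grips with 20 to 120 N. Pads are 22 mm wide; open, the fingers measure 114 mm over their backs; the gripper's body (76 mm by 85 mm) begins 54 mm behind the grasp point. The pads swing forward as they close: fully open they stand 13 mm farther back than shut.
Start: joints at [1.577, 0.385, 0.008, 0, -1.194, -0.259], TCP at [0.156, 0.605, 0.206] pointing down, gripper open.
Joint ranges: [-3.14, 3.14], [-1.21, 2.06], [-1.07, 1.41], [-3.16, 2.05], [-2.99, -0.16], [-3.1, 3.1]. Speed limits (rad/s): [2.79, 2.79, 3.14, 3.14, 3.14, 3.14].

## Interface

Orientations are given as a 3x3 rotation matrix whose columns are the frame's x, y, z axes.
In Python, from rig import observe, eyes, ticket gives the robot as it stands. The module is installed in compiled form; this text tells all that it offers.
- The arm moves only by the tool carry_out, never from a script. Its argument "steps" is a list of rows, each a list of 3 entries, a list of its own where there are three numbers: the shift along the world's x, y, z in m, then the turn, a rotation vector about the world's x, y, z in degrees, then the opening, from 0 (shut) to 1 (fully open). In form: [[[tx, ty, tz], [rx, ry, rz], fingers], ...]. A call has exactly 5 rows; each row is the pose to reach, as a shift and turn from the pose commanded when the call began; what a row does not reach only later rows make up. A row lasts 1/10 s, in which the tool goes at most 50 mm and 8.59 degrees, less where a joint would pass 70% of its speed; a pose out of reach is approached as far as the arm can. A call with a gripper value outside its range is refused whole. The fingers move at their own pace and stop on an object; "squeeze" is the grip in N (left out, the last holds). Time passes only in rows, so rows that repeat a pose let the fingers close, or fill a call up. It gives the time, the measured TCP pose, the force and the opening at its end, in the units of the state.
- observe(): the state, without advancing time (a new reading comes with each control period).
- eyes.capture(name): name is "scene" or "side" or "wrist"; returns a dict with "img" (400x640x3 uint8, red, green, blue), "fov_y" (degrees; the focal length in pixels is half the picture's height over the tangent of half this angle, whatever the lens; pixels are square), "cx", "cy" (the principal point, pixels), "dist" ([k1, k2, p1, p2, k3] as OpenCV has them; the pictures are not rectified), "cam_to_world" (4x4, takes a point from camera to world coordinates). Camera axes: x right, y down, z forward; pixel columns grow to the right and rows downward; lengths in m; the calibration is good to about 2 mm. A picture is of the moment at which its call begins. There is no depth.
- ticket.job_done(): hands the job in, once; it reports no verdict.
The state is a dict: "t": time; "joints": joint angles; "qd": joint speeds; "effort": joint torques, N m; "position": TCP position; "eef_rot": TCP orientation; "ft_force": force on the tool from outside, world axes, zero at the start; "torque": the same for the moment, N m; "gripper_width": finger opening in m.
Only numpy, scipy, OpenCV 4.12 (cv2) and the standard library are available. Lean on these libraries where they do the work, as an engineer would, in place of code of your own. Each camera call takes 0.05 s, during which the arm holds its last target. There are 200 camera calls.

## Working session

There is one attempt and no reset: what is moved stays moved. The work goes in short steps, Python scripts to look and compute and a tool call to move; the robot and the scene stay as the last step left them, time stands still between calls to the robot, and variables do not carry over. Pictures are saved under pics/ and viewed, about 8 in all and at most 12, crops included, and the job is handed in when it is done.

Besides the shell and the picture viewer there is one more tool, called after "Request:" by a JSON object that holds its "op" and its "data". carry_out: Moves the arm, as the interface text tells. Its arguments: {"type":"object","properties":{"steps":{"type":"array"},"squeeze":{"type":"number"}},"required":["steps"]}

```bash
mkdir -p pics
python3 - <<'E'
from rig import observe, eyes
import cv2, numpy as np, pickle
s=observe(); print({k:np.round(v,3).tolist() for k,v in s.items()})
for n in ["scene","wrist"]:
    c=eyes.capture(n); pickle.dump(c,open(f"{n}0.pkl","wb")); cv2.imwrite(f"pics/{n}0.png",c["img"][...,::-1])
    print(n,c["fov_y"],c["cx"],c["cy"],c["dist"],np.round(c["cam_to_world"],3).tolist())
E
```

```text
{'t': 0.0, 'joints': [1.577, 0.386, 0.007, -0.001, -1.194, -0.259], 'qd': [0.0, -0.0, 0.001, -0.001, -0.001, 0.001], 'effort': [-0.0, -39.228, 18.84, 4.186, -0.005, 0.0], 'position': [0.156, 0.605, 0.205], 'eef_rot': [[0.968, -0.25, -0.0], [-0.25, -0.968, -0.002], [0.0, 0.002, -1.0]], 'ft_force': [-0.324, 0.601, 0.408], 'torque': [-0.013, 0.003, 0.047], 'gripper_width': 0.086}
scene 54.72545054614356 320.18353631223437 195.52854395413203 [-0.0249183  0.         0.         0.         0.       ] [[-0.859, 0.372, -0.352, 0.804], [0.512, 0.601, -0.614, 0.451], [-0.017, -0.707, -0.707, 0.634], [0.0, 0.0, 0.0, 1.0]]
wrist 58.10964290982657 317.2537767580073 200.88877112462612 [-0.02257361  0.          0.          0.          0.        ] [[-0.25, -0.928, -0.277, 0.225], [-0.968, 0.24, 0.069, 0.587], [0.002, 0.285, -0.958, 0.373], [0.0, 0.0, 0.0, 1.0]]
```

View pics/scene0.png

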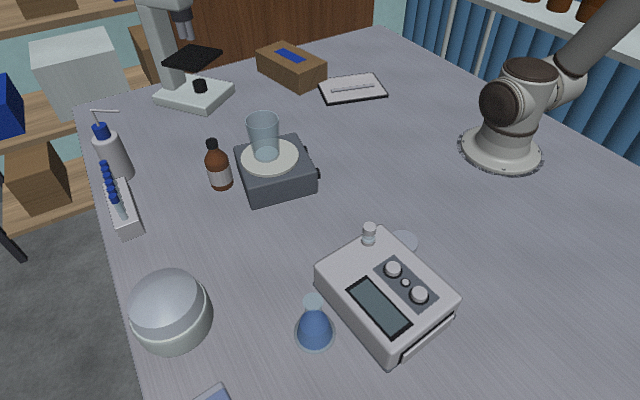

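View pics/wrist0.png

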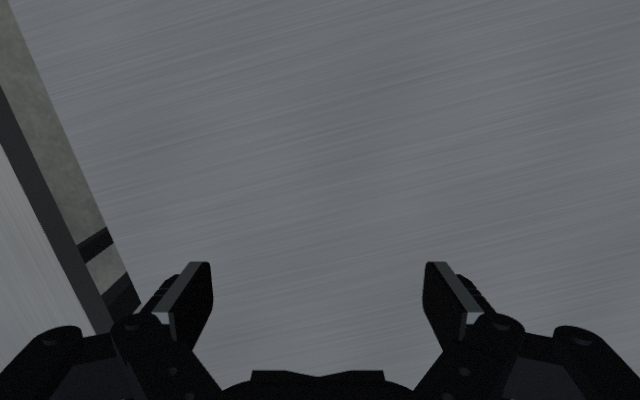

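The scene shows the counter at lower right. The keys are at about (393,269) and (419,295), with the small one at (406,283). The tray front is at the lower right, so (419,295) is the tray key. The wrist view holds only the bare table.

```bash
cat > h.py <<'E'
import numpy as np, cv2
def K(c):
    f=c["img"].shape[0]/2/np.tan(np.radians(c["fov_y"])/2)
    return np.array([[f,0,c["cx"]],[0,f,c["cy"]],[0,0,1]])
def ray(c,uv,z):
    p=cv2.undistortPoints(np.array([[uv]],float),K(c),np.array(c["dist"]))[0,0]
    T=np.array(c["cam_to_world"]); d=T[:3,:3]@[p[0],p[1],1]; o=T[:3,3]
    return o+d*(z-o[2])/d[2]
def proj(c,P):
    T=np.linalg.inv(c["cam_to_world"]); r=cv2.Rodrigues(T[:3,:3])[0]
    return cv2.projectPoints(np.array(P,float).reshape(-1,3),r,T[:3,3],K(c),np.array(c["dist"]))[0].reshape(-1,2)
E
python3 - <<'E'
from h import *; import pickle
c=pickle.load(open("scene0.pkl","rb"))
im=cv2.resize(c["img"][200:380,290:490,::-1],None,fx=4,fy=4,interpolation=cv2.INTER_CUBIC)[:600]; cv2.imwrite("pics/s_crop.png",im)
a=ray(c,(393,268),.097);b=ray(c,(419,294),.097);m=ray(c,(405.5,282.5),.09)
print(a,b,m,(a+b)/2,np.linalg.norm(a-b),np.degrees(np.arctan2(*(b-a)[[1,0]])))
E
```

```text
[0.52100047 0.19358519 0.097     ] [0.51673325 0.25324054 0.097     ] [0.51759902 0.22304024 0.09      ] [0.51886686 0.22341287 0.097     ] 0.0598077679306746 94.09146557977056
```

View pics/s_crop.png

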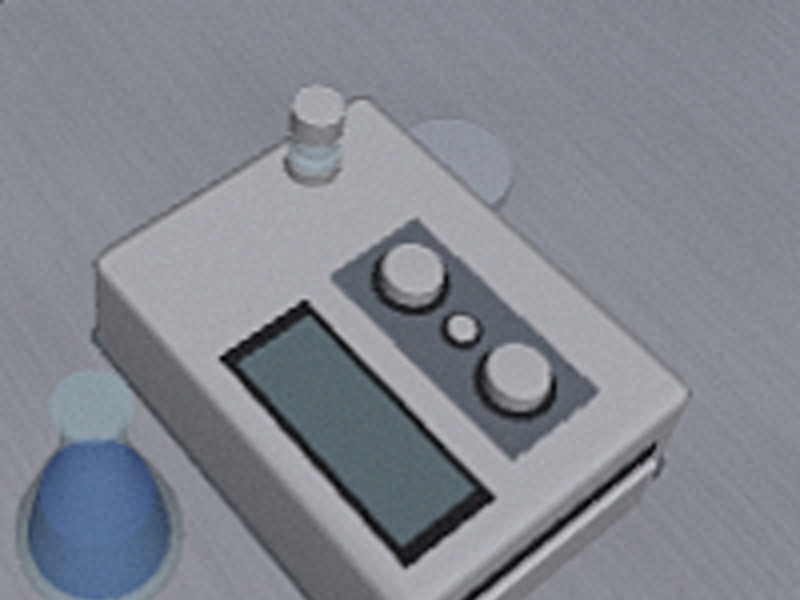

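The key spacing measures 59.8 mm against the given 60, and the key line lies at about 94°. I'll go above the midpoint, turn by +18.5° and part-close the fingers.

Request:
{"op": "carry_out", "data": {"steps": [[[0.033,-0.035,0],[0,0,4],0.55],[[0.066,-0.07,0],[0,0,8],0.55],[[0.099,-0.105,0],[0,0,12],0.55],[[0.132,-0.14,0],[0,0,16],0.55],[[0.165,-0.175,0],[0,0,18.5],0.55]]}}

```text
t: 0.6
position: [0.3221, 0.4283, 0.206]
eef_rot: [[0.997, 0.073, -0.0], [0.073, -0.997, -0.001], [-0.0, 0.001, -1.0]]
ft_force: [1.1, 0.1, 0.7]
gripper_width: 0.047
```

Request:
{"op": "carry_out", "data": {"steps": [[[0.033,-0.035,0],[0,0,0],0.55],[[0.066,-0.07,0],[0,0,0],0.55],[[0.099,-0.105,0],[0,0,0],0.55],[[0.132,-0.14,0],[0,0,0],0.55],[[0.165,-0.175,0],[0,0,0],0.55]]}}

```text
t: 1.1
position: [0.4871, 0.2534, 0.2061]
eef_rot: [[0.998, 0.07, -0.0], [0.07, -0.998, -0.0], [-0.0, 0.0, -1.0]]
ft_force: [-0.2, 0.2, 0.7]
gripper_width: 0.047
```

Request:
{"op": "carry_out", "data": {"steps": [[[0.02,-0.02,0],[0,0,0],0.55],[[0.0325,-0.0315,0],[0,0,0],0.55],[[0.0325,-0.0315,0],[0,0,0],0.55],[[0.0325,-0.0315,0],[0,0,0],0.55],[[0.0325,-0.0315,0],[0,0,0],0.55]]}}

```text
t: 1.6
position: [0.5182, 0.2241, 0.2061]
eef_rot: [[0.997, 0.071, -0.001], [0.071, -0.997, -0.0], [-0.001, 0.0, -1.0]]
ft_force: [-0.5, 0.5, 0.3]
gripper_width: 0.047
```

Run:
```python
from rig import eyes,observe; from h import *; import pickle
c=eyes.capture("wrist"); pickle.dump(c,open("w1.pkl","wb")); cv2.imwrite("pics/w1.png",c["img"][...,::-1])
print(proj(c,[[.521,.1936,.097],[.5167,.2532,.097],[.519,.2235,.09]]))
s=observe(); p,R=s["position"],np.array(s["eef_rot"]); w=s["gripper_width"]
print(p,w)
for b in (0,.006):
  for k in (w/2,w/2+.0145): print(b,k,proj(c,[p+R@[0,k,-b],p-R@[0,k,b]]).round(1).tolist())
```

```text
[[356.523721   186.41145764]
 [281.07519375 186.48234411]
 [318.65286127 184.11682327]]
[0.51816619 0.22426848 0.20626722] 0.04657572146695373
0 0.023287860733476867 [[364.3, 241.6], [271.5, 241.6]]
0 0.03778786073347687 [[393.2, 241.5], [242.7, 241.6]]
0.006 0.023287860733476867 [[365.9, 246.4], [270.0, 246.5]]
0.006 0.03778786073347687 [[395.7, 246.4], [240.2, 246.4]]
```

View pics/w1.png

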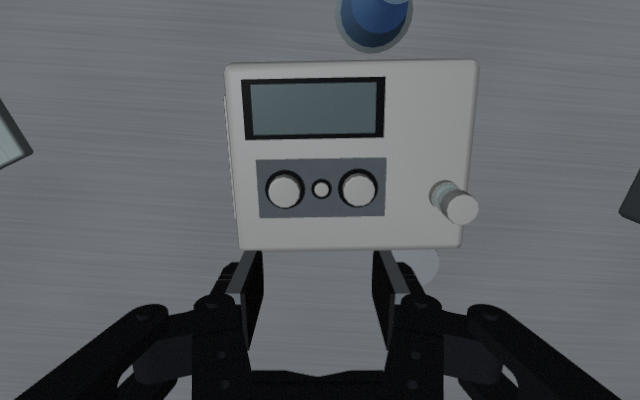

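The keys are at (285,190), (358,189) and the small one at (321,189). Both are within 2 to 4 px of the predictions. The fingertips are at about (255,251) and (383,251). I'll measure the tips closer before pressing.

Run:
```python
from rig import observe; from h import *; import pickle
c=pickle.load(open("w1.pkl","rb"))
im=np.clip(c["img"][230:360,200:440,::-1].astype(float)*1.0,0,255)
im=(255*(im/255)**.45).astype(np.uint8)
cv2.imwrite("pics/w1c.png",cv2.resize(im,None,fx=3.33,fy=3.33,interpolation=cv2.INTER_CUBIC))
for uv in [(285,189),(358,188)]: print(ray(c,uv,.097))
print(ray(c,(321,189),.09))
s=observe(); p,R=np.array(s["position"]),np.array(s["eef_rot"])
for x in(-.011,.011):
  for b in (0,.006,.012):
    for k in (.0233,.030,.0378): print(x,b,k,proj(c,[p+R@[x,-k,-b],p+R@[x,k,-b]]).round(1).tolist())
```

```text
[0.51486107 0.25000432 0.097     ]
[0.51979031 0.19229898 0.097     ]
[0.5150568  0.22130019 0.09      ]
-0.011 0 0.0233 [[272.3, 261.5], [363.6, 261.5]]
-0.011 0 0.03 [[259.2, 261.5], [376.7, 261.5]]
-0.011 0 0.0378 [[243.9, 261.5], [391.9, 261.4]]
-0.011 0.006 0.0233 [[270.9, 266.9], [365.0, 266.9]]
-0.011 0.006 0.03 [[257.3, 266.9], [378.6, 266.9]]
-0.011 0.006 0.0378 [[241.6, 266.9], [394.3, 266.9]]
-0.011 0.012 0.0233 [[269.3, 272.7], [366.6, 272.7]]
-0.011 0.012 0.03 [[255.3, 272.7], [380.6, 272.7]]
-0.011 0.012 0.0378 [[239.1, 272.7], [396.9, 272.6]]
0.011 0 0.0233 [[270.7, 220.9], [365.2, 220.9]]
0.011 0 0.03 [[257.1, 220.9], [378.8, 220.9]]
0.011 0 0.0378 [[241.3, 220.9], [394.6, 220.9]]
0.011 0.006 0.0233 [[269.1, 225.2], [366.8, 225.2]]
0.011 0.006 0.03 [[255.1, 225.2], [380.8, 225.2]]
0.011 0.006 0.0378 [[238.8, 225.2], [397.2, 225.1]]
0.011 0.012 0.0233 [[267.5, 229.8], [368.5, 229.7]]
0.011 0.012 0.03 [[252.9, 229.8], [383.0, 229.7]]
0.011 0.012 0.0378 [[236.1, 229.8], [399.9, 229.7]]
```

View pics/w1c.png

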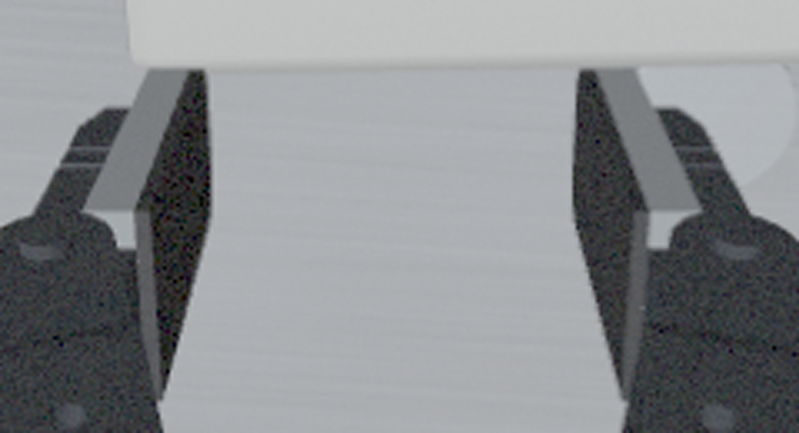

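The wrist crop puts the fingertip edges 20 px lower than my model. Either the tips sit higher than I assumed or they are offset. The side view can settle this before I descend.

Run:
```python
from rig import eyes,observe; from h import *; import pickle
c=eyes.capture("side"); pickle.dump(c,open("side1.pkl","wb"))
T=c["cam_to_world"]; print(np.round(T,3).tolist(), c["fov_y"])
s=observe(); p,R=np.array(s["position"]),np.array(s["eef_rot"])
P=[p,p+R@[0,.03,0],p-R@[0,.03,0],p-R@[0,.03,.035],p+R@[0,.03,-.035],[.518,.2223,.09]]
uv=proj(c,P);print(uv.round(1).tolist())
im=c["img"][...,::-1].copy()
u,v=uv[0].astype(int); x0,y0=max(0,u-100),max(0,v-75)
cr=cv2.resize(im[y0:y0+150,x0:x0+200],None,fx=4,fy=4,interpolation=cv2.INTER_CUBIC)
for q in uv: cv2.circle(cr,tuple(((q-[x0,y0]+.5)*4).astype(int)),3,(0,0,255),-1)
cv2.imwrite("pics/side1.png",cr)
```

```text
[[-0.751, -0.387, 0.535, 0.034], [-0.66, 0.454, -0.599, 0.544], [-0.011, -0.803, -0.596, 0.666], [0.0, 0.0, 0.0, 1.0]] 49.17874144092026
[[234.1, 217.5], [246.9, 208.5], [220.6, 227.0], [217.3, 210.1], [244.5, 192.0], [243.6, 266.2]]
```

View pics/side1.png

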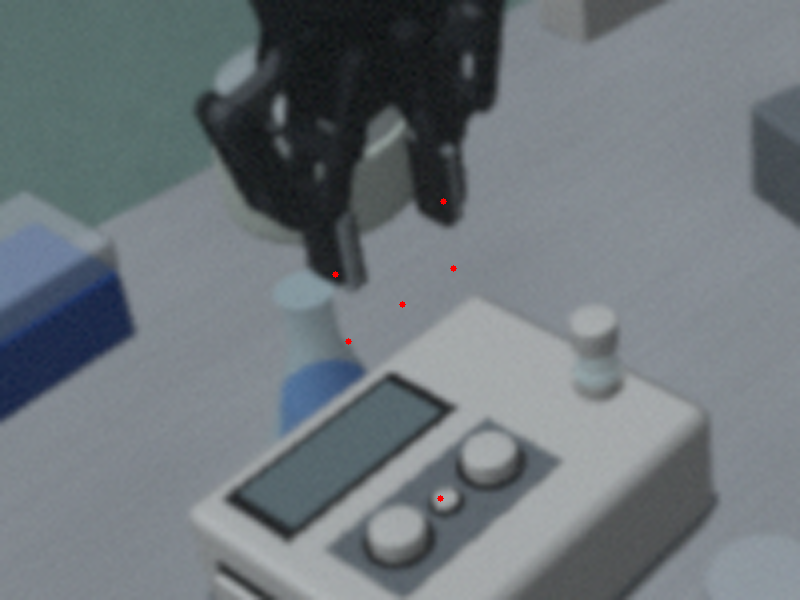

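The side view shows the fingertips about 30 mm above the reported TCP. They appear at crop (340,283) and (443,218), against the b=35 mm dots at (336,274) and (443,201). The reported TCP therefore lies below the real tips, so contact should come at TCP z of about 0.067. I'll descend partway, centre the tips with a slightly wider opening, and check again.

Request:
{"op": "carry_out", "data": {"steps": [[[-0.001,-0.002,-0.04],[0,0,0.5],0.62],[[-0.001,-0.002,-0.08],[0,0,0.5],0.62],[[-0.001,-0.002,-0.105],[0,0,0.5],0.62],[[-0.001,-0.002,-0.11],[0,0,0.5],0.62],[[-0.001,-0.002,-0.11],[0,0,0.5],0.62]]}}

```text
t: 2.2
position: [0.5176, 0.222, 0.0962]
eef_rot: [[0.997, 0.08, -0.001], [0.08, -0.997, -0.001], [-0.001, 0.001, -1.0]]
ft_force: [0.6, -0.8, 1.5]
gripper_width: 0.0529
```

Run:
```python
from rig import eyes,observe; from h import *; import pickle
ims=[]
for n,(x,y) in {"side":(170,190),"wrist":(220,120)}.items():
    c=eyes.capture(n); pickle.dump(c,open(n+"2.pkl","wb"))
    im=c["img"][y:y+150,x:x+200,::-1].astype(float)
    ims.append(cv2.resize((255*(im/255)**.6).astype(np.uint8),(800,600) if 0 else (400,300),interpolation=cv2.INTER_CUBIC))
    if n=="wrist":
        p=np.array(observe()["position"]); R=np.array(observe()["eef_rot"])
        print(p,proj(c,[[.5173,.2512-.0,.097],[.5198,.1923,.097]]))
cv2.imwrite("pics/d2.png",np.hstack(ims))
```

```text
[0.51881485 0.2226827  0.0980564 ] [[261.21482076 238.94431916]
 [378.2531677  243.06589722]]
```

View pics/d2.png

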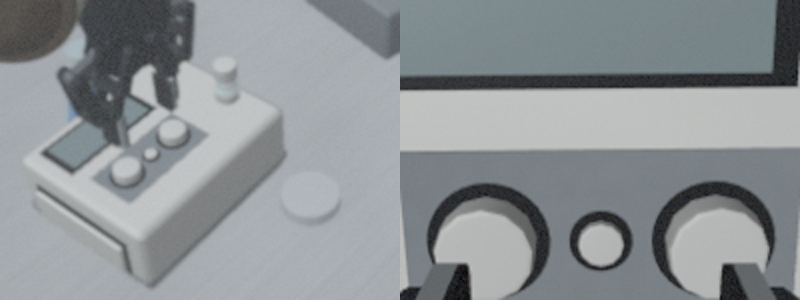

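Both tips are over their keys, with about 1.5 mm to correct in −y. I'll descend the rest in small steps and watch the force.

Request:
{"op": "carry_out", "data": {"steps": [[[0,-0.0015,-0.008],[0,0,0],0.62],[[0,-0.0015,-0.014],[0,0,0],0.62],[[0,-0.0015,-0.018],[0,0,0],0.62],[[0,-0.0015,-0.02],[0,0,0],0.62],[[0,-0.0015,-0.021],[0,0,0],0.62]]}}

```text
t: 2.8
position: [0.5178, 0.22, 0.075]
eef_rot: [[0.997, 0.079, -0.0], [0.079, -0.997, -0.0], [-0.0, 0.0, -1.0]]
ft_force: [-0.0, -0.8, -1.2]
gripper_width: 0.0527
```

Request:
{"op": "carry_out", "data": {"steps": [[[0,0,-0.001],[0,0,0],0.62],[[0,0,-0.002],[0,0,0],0.62],[[0,0,-0.003],[0,0,0],0.62],[[0,0,-0.004],[0,0,0],0.62],[[0,0,-0.004],[0,0,0],0.62]]}}

```text
t: 3.3
position: [0.5177, 0.2201, 0.0712]
eef_rot: [[0.997, 0.079, -0.0], [0.079, -0.997, -0.0], [-0.0, 0.0, -1.0]]
ft_force: [-0.0, -0.2, 0.4]
gripper_width: 0.0531
```

Request:
{"op": "carry_out", "data": {"steps": [[[0,0,-0.001],[0,0,0],0.62],[[0,0,-0.002],[0,0,0],0.62],[[0,0,-0.003],[0,0,0],0.62],[[0,0,-0.004],[0,0,0],0.62],[[0,0,-0.004],[0,0,0],0.62]]}}

```text
t: 3.8
position: [0.5178, 0.2201, 0.0678]
eef_rot: [[0.997, 0.079, 0.0], [0.079, -0.997, 0.0], [0.0, -0.0, -1.0]]
ft_force: [-0.9, -0.4, 4.8]
gripper_width: 0.0528
```

Contact at z≈0.069. Now press both.

Request:
{"op": "carry_out", "data": {"steps": [[[0,0,-0.002],[0,0,0],0.62],[[0,0,-0.004],[0,0,0],0.62],[[0,0,-0.005],[0,0,0],0.62],[[0,0,-0.006],[0,0,0],0.62],[[0,0,-0.006],[0,0,0],0.62]]}}

```text
t: 4.3
position: [0.5179, 0.2201, 0.0622]
eef_rot: [[0.997, 0.079, 0.0], [0.079, -0.997, 0.0], [0.0, 0.0, -1.0]]
ft_force: [-3.1, -0.4, 8.2]
gripper_width: 0.053
```

Run:
```python
from rig import eyes,observe; from h import *
s=observe(); print(s["position"],s["ft_force"],s["torque"])
ims=[]
for n,(x,y) in {"side":(170,190),"scene":(320,220)}.items():
    c=eyes.capture(n); im=c["img"][y:y+150,x:x+150,::-1]
    ims.append(cv2.resize(im,(400,400),interpolation=cv2.INTER_CUBIC))
cv2.imwrite("pics/p3.png",np.hstack(ims))
```

```text
[0.51786024 0.22014905 0.06223191] [-3.10210694 -0.36450728  8.19341352] [-0.11473646  0.90332062 -0.02129326]
```

View pics/p3.png

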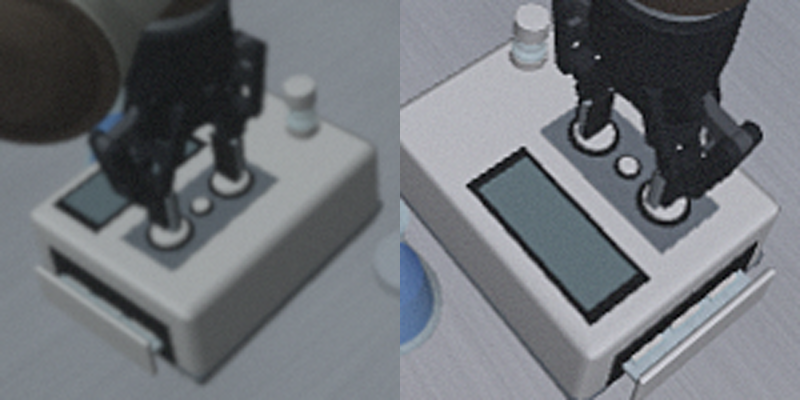

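Both fingertips are on the keys and the tray is gliding out. I'll press 1.5 mm deeper for margin and hold.

Request:
{"op": "carry_out", "data": {"steps": [[[0,0,-0.0005],[0,0,0],0.62],[[0,0,-0.001],[0,0,0],0.62],[[0,0,-0.0015],[0,0,0],0.62],[[0,0,-0.0015],[0,0,0],0.62],[[0,0,-0.0015],[0,0,0],0.62]]}}

```text
t: 4.9
position: [0.5179, 0.2201, 0.0615]
eef_rot: [[0.997, 0.079, 0.001], [0.079, -0.997, 0.0], [0.001, 0.0, -1.0]]
ft_force: [-4.1, -1.0, 11.7]
gripper_width: 0.0528
```

Request:
{"op": "carry_out", "data": {"steps": [[[0,0,0],[0,0,0],0.62],[[0,0,0],[0,0,0],0.62],[[0,0,0],[0,0,0],0.62],[[0,0,0],[0,0,0],0.62],[[0,0,0],[0,0,0],0.62]]}}

```text
t: 5.4
position: [0.5179, 0.2201, 0.0614]
eef_rot: [[0.997, 0.079, 0.001], [0.079, -0.997, 0.0], [0.001, 0.0, -1.0]]
ft_force: [-4.9, -0.3, 10.8]
gripper_width: 0.0535
```

Request:
{"op": "carry_out", "data": {"steps": [[[0,0,0],[0,0,0],0.62],[[0,0,0],[0,0,0],0.62],[[0,0,0],[0,0,0],0.62],[[0,0,0],[0,0,0],0.62],[[0,0,0],[0,0,0],0.62]]}}

```text
t: 5.9
position: [0.5179, 0.2202, 0.0615]
eef_rot: [[0.997, 0.079, 0.001], [0.079, -0.997, 0.0], [0.001, -0.0, -1.0]]
ft_force: [-4.5, -0.5, 10.4]
gripper_width: 0.0531
```

Request:
{"op": "carry_out", "data": {"steps": [[[0,0,0],[0,0,0],0.62],[[0,0,0],[0,0,0],0.62],[[0,0,0],[0,0,0],0.62],[[0,0,0],[0,0,0],0.62],[[0,0,0],[0,0,0],0.62]]}}

```text
t: 6.4
position: [0.5179, 0.2202, 0.0615]
eef_rot: [[0.997, 0.079, 0.001], [0.079, -0.997, 0.0], [0.001, -0.0, -1.0]]
ft_force: [-4.1, -0.3, 10.7]
gripper_width: 0.0531
```

Request:
{"op": "carry_out", "data": {"steps": [[[0,0,0],[0,0,0],0.62],[[0,0,0],[0,0,0],0.62],[[0,0,0],[0,0,0],0.62],[[0,0,0],[0,0,0],0.62],[[0,0,0],[0,0,0],0.62]]}}

```text
t: 6.9
position: [0.5179, 0.2202, 0.0615]
eef_rot: [[0.997, 0.079, 0.001], [0.079, -0.997, 0.0], [0.001, -0.0, -1.0]]
ft_force: [-4.6, -0.9, 11.9]
gripper_width: 0.053
```

Request:
{"op": "carry_out", "data": {"steps": [[[0,0,0],[0,0,0],0.62],[[0,0,0],[0,0,0],0.62],[[0,0,0],[0,0,0],0.62],[[0,0,0],[0,0,0],0.62],[[0,0,0],[0,0,0],0.62]]}}

```text
t: 7.4
position: [0.5179, 0.2202, 0.0615]
eef_rot: [[0.997, 0.079, 0.001], [0.079, -0.997, 0.0], [0.001, -0.0, -1.0]]
ft_force: [-4.2, -0.4, 10.9]
gripper_width: 0.053
```

Request:
{"op": "carry_out", "data": {"steps": [[[0,0,0],[0,0,0],0.62],[[0,0,0],[0,0,0],0.62],[[0,0,0],[0,0,0],0.62],[[0,0,0],[0,0,0],0.62],[[0,0,0],[0,0,0],0.62]]}}

```text
t: 7.9
position: [0.5179, 0.2202, 0.0615]
eef_rot: [[0.997, 0.079, 0.001], [0.079, -0.997, 0.0], [0.001, -0.0, -1.0]]
ft_force: [-4.9, -0.2, 11.3]
gripper_width: 0.0531
```

Request:
{"op": "carry_out", "data": {"steps": [[[0,0,0],[0,0,0],0.62],[[0,0,0],[0,0,0],0.62],[[0,0,0],[0,0,0],0.62],[[0,0,0],[0,0,0],0.62],[[0,0,0],[0,0,0],0.62]]}}

```text
t: 8.4
position: [0.5179, 0.2202, 0.0615]
eef_rot: [[0.997, 0.079, 0.001], [0.079, -0.997, 0.0], [0.001, -0.0, -1.0]]
ft_force: [-4.7, -0.2, 11.1]
gripper_width: 0.0528
```

Run:
```python
from rig import eyes,observe; from h import *
s=observe(); print(s["t"],s["position"],s["ft_force"])
c=eyes.capture("scene"); a=np.radians(94.5); ey=np.array([np.cos(a),np.sin(a),0]); ex=np.array([np.sin(a),-np.cos(a),0]); o=np.array([.5175,.2218,0])
im=c["img"][...,::-1].copy(); im=cv2.resize(im[220:400,290:530],(800,600))
for t in(.075,.165,.168):
  for x in(-.036,.076):   # plate: 112 wide about housing centre x=20
    q=proj(c,[o+ey*t+ex*x+[0,0,.059]])[0]; print(t,x,q.round(1))
    cv2.circle(im,tuple(((q-[290,220])*3.33).astype(int)),4,(0,0,255),-1)
cv2.imwrite("pics/p4.png",im)
```

```text
8.4 [0.51786287 0.22018013 0.06146343] [-4.67374635 -0.23463791 11.14405685]
0.075 -0.036 [451.3 313.5]
0.075 0.076 [400.4 354. ]
0.165 -0.036 [498.  358.5]
0.165 0.076 [446.2 406.7]
0.168 -0.036 [499.7 360.1]
0.168 0.076 [447.8 408.7]
```

View pics/p4.png

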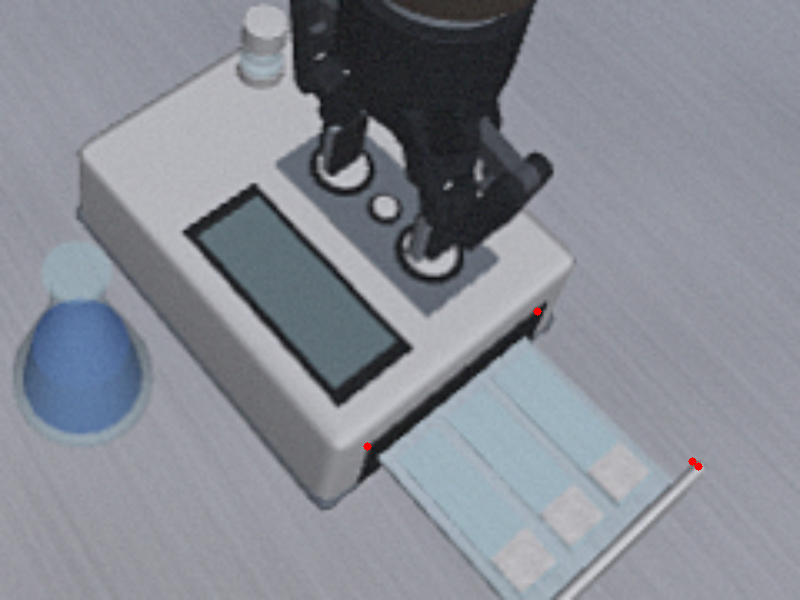

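The tray plate's corner is at crop (700,467), right on the fully-out mark. I'll hold another 0.5 s, then lift straight up.

Request:
{"op": "carry_out", "data": {"steps": [[[0,0,0],[0,0,0],0.62],[[0,0,0],[0,0,0],0.62],[[0,0,0],[0,0,0],0.62],[[0,0,0],[0,0,0],0.62],[[0,0,0],[0,0,0],0.62]]}}

```text
t: 8.95
position: [0.5179, 0.2202, 0.0614]
eef_rot: [[0.997, 0.079, 0.001], [0.079, -0.997, 0.0], [0.001, -0.0, -1.0]]
ft_force: [-4.1, -0.1, 10.8]
gripper_width: 0.0529
```

Request:
{"op": "carry_out", "data": {"steps": [[[0,0,0.006],[0,0,0],0.62],[[0,0,0.014],[0,0,0],0.62],[[0,0,0.03],[0,0,0],0.62],[[0,0,0.06],[0,0,0],0.62],[[0,0,0.09],[0,0,0],0.62]]}}

```text
t: 9.45
position: [0.5174, 0.2198, 0.15]
eef_rot: [[0.997, 0.079, -0.001], [0.079, -0.997, -0.001], [-0.001, 0.001, -1.0]]
ft_force: [0.0, 0.4, -0.3]
gripper_width: 0.0529
```

Request:
{"op": "carry_out", "data": {"steps": [[[0,0,0.03],[0,0,0],0.62],[[0,0,0.05],[0,0,0],0.62],[[0,0,0.05],[0,0,0],0.62],[[0,0,0.05],[0,0,0],0.62],[[0,0,0.05],[0,0,0],0.62]]}}

```text
t: 9.95
position: [0.517, 0.2197, 0.1982]
eef_rot: [[0.997, 0.078, -0.003], [0.078, -0.997, -0.001], [-0.003, 0.001, -1.0]]
ft_force: [-0.1, -0.2, 0.4]
gripper_width: 0.0531
```

Run:
```python
from rig import eyes,observe; from h import *
s=observe(); print(s["t"],s["position"],s["ft_force"])
c=eyes.capture("scene"); cv2.imwrite("pics/p5.png",cv2.resize(c["img"][200:400,280:530,::-1],(750,600),interpolation=cv2.INTER_CUBIC))
```

```text
9.95 [0.5169776  0.2196569  0.19819752] [-0.10685056 -0.17277878  0.40412661]
```

View pics/p5.png

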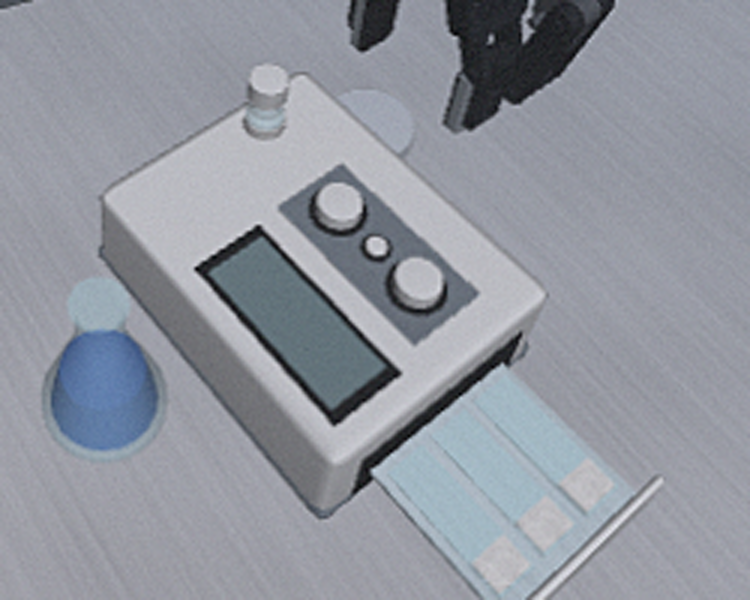

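Both release keys are up again at (339,207) and (418,285). The tray is still fully out, the vial, flask and dish haven't moved, and the arm is clear.

```bash
python3 -c "
from rig import ticket; print(ticket.job_done())"
```

```text
the job is handed in; nothing more can be done
None
```

The tray is out and the job is handed in. I pressed both release keys together, one fingertip on each, held them down without a break for about 4.6 s, then lifted straight off, at about 9.4 s of the 35 s allowed.

**Last checks:**
- **Tray:** its front plate lies on the fully-out position (90 mm) projected into the picture.
- **Keys and gripper:** both release keys sprang back up, and the force on the gripper is about 0.4 N, so it touches nothing. The hold force was about 11 N.
- **Small key:** in the pictures the fingertips stayed clear of it. I had no direct reading of it.
- **Other items:** the vial, flask and dish are where they stood. I did not look again at the beaker, stirrer and bottle at the end, but the arm never went near them.

**Disagreements:**
- **Fingertip height:** the real tips sit about 28 to 30 mm above the reported TCP. I saw this in the wrist and side views before going down, and contact at a TCP height of 0.069 m confirmed it. I therefore went down by force, not by the nominal height.
- **Key positions:** the scene and wrist cameras differed by about 2 mm, within their stated calibration.

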